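# Set the viewer's iris lever to the green stud and light the lamp

### The arm

A 6-joint arm with a two-finger parallel gripper is mounted at the origin on the work surface. World frame = base frame: x ahead of the robot, y to its left, z up, the work surface at z = 0. Lengths are in m, angles in rad, forces in N, time in s.
With the tool pointing down it reaches from about 0.425 to 0.95 m from the base axis. Payload 3.5 kg.
Tool frame: the origin (TCP) lies at the very end of the fingers, on their centre line; the grasp point (between the pads) lies ctrl.grip_point_offset behind it (ctrl.grip_point_offset is the distance from the TCP to the grasp point, in m); z points along the fingers, y is the direction in which the jaws open and shut (so a half turn about z gives the same grasp; the last joint's range is limited). The gripper opens to 85 mm and grips with 20 to 120 N. Pads are 22 mm wide; open, the fingers measure 114 mm over their backs; the gripper's body (76 mm by 85 mm) begins 54 mm behind the grasp point. The pads swing forward as they close: fully open they stand 13 mm farther back than shut.
Start: joints at [1.131, 0.286, 1.577, -0, 1.279, -0.15], TCP at [0.193, 0.647, 0.231] pointing down, gripper open.
Joint ranges: [-2.77, 2.77], [-0.9, 2.22], [0.21, 2.48], [-1.53, 4.67], [0.24, 2.81], [-2.84, 2.84]. Speed limits (rad/s): [2.79, 2.79, 3.14, 3.14, 3.14, 3.14].

### API

Orientations are given as a unit quaternion [x, y, z, w].
In Python, from plant import telemetry, imaging, ticket, finder, ctrl gives the robot as it stands. The module is installed in compiled form; this text tells all that it offers.
- The arm moves only by the shell command python3 -m crank 'ROWS' [FORCE]. ROWS is JSON, a list of rows, each a list of 7 numbers: the shift along the tool's x, y, z scaled (see below), then the turn, a rotation vector about the tool's x, y, z scaled (see below), then the opening, from 0 (shut) to 1 (fully open). A call has 1 to 12 rows; each row is the pose to reach, as a shift and turn from the pose commanded when the call began, along the tool's axes at that moment; what a row does not reach only later rows make up. The controller multiplies each number of a shift by 0.15 m and each number of a turn by 90 degrees. A row lasts 1/10 s, in which the tool goes at most 50 mm and 8.59 degrees, less where a joint would pass 70% of its speed; a pose out of reach is approached as far as the arm can. A call with a number of a shift or a turn outside -1 to 1 is refused whole. A call with a gripper value outside its range is refused whole. The fingers move at their own pace and stop on an object; FORCE is the grip in N (left out, the last holds). Time passes only in rows, so rows that repeat a pose let the fingers close. It gives the time, the measured TCP pose, the force and the opening at its end, in the units of the state.
- telemetry.get_state(): the state, without advancing time (a new reading comes with each control period).
- imaging.read_camera(name): name is "scene" or "top" or "wrist"; returns a dict with "pixels" (384x512x3 uint8, red, green, blue), "vfov" (degrees; the focal length in pixels is half the picture's height over the tangent of half this angle, whatever the lens; pixels are square), "cx", "cy" (the principal point, pixels), "rvec" (rotation vector, rad) and "tvec" (3), from world to camera coordinates, as OpenCV has them. Camera axes: x right, y down, z forward; pixel columns grow to the right and rows downward; lengths in m; the calibration is good to about 2 mm. A picture is of the moment at which its call begins. There is no depth.
- ticket.sign_off(): hands the job in, once; it reports no verdict.
Trained networks look in a picture, given as the dict that the camera call returned (one of the last four; its "shot" number tells which), for a name from the list of things; names that differ only in an ending like _2 or _b are one class to them, and where a whole thing is asked for, a point or a joint stands for the part that bears it (a point fixed in the world has none). Each returns a list of dicts, best first, with "confidence" (0 to 1); they miss things now and then, are a little off and sometimes report something else, mostly with a low value. They report only what shows in the picture. A call takes as long as a camera call. They do not tell look-alikes from the thing itself.
- finder.masks_of(label, picture): "pixels" (384x512 bool, what is visible of it) and "extent" ([left, top, right, bottom] in pixels, round what is visible of it).
- finder.pinpoint(label, picture): "location" ([row, column] in pixels: a listed point, or the origin of a listed thing).
The state is a dict: "time": time; "qpos": joint angles; "dq": joint speeds; "joint_efforts": joint torques, N m; "eef_pos": TCP position; "tcp_rot": TCP orientation; "contact_force": force on the tool from outside, world axes, zero at the start; "wrist_torque": the same for the moment, N m; "opening": opening from 0.0 (shut) to 1.0 (fully open).
Only numpy, scipy, OpenCV 4.12 (cv2) and the standard library are available. Lean on these libraries where they do the work, as an engineer would, in place of code of your own. Each camera call takes 0.05 s, during which the arm holds its last target.

### The job

Gently push the orange pin of the specimen viewer's iris lever round its arc, with the outside of the fingers and without pinching it, until the pointer tip stands over the green stud. Then press the blue lamp button down and let it come up again. Leave the specimen dish on the viewer and everything else on the bench where it is.

Things in the scene. Friction and masses are not known exactly. Their poses are not given: they have to be found in the camera images.
- viewer: specimen viewer, fixed: white round base 230 mm diameter, 22 mm high; on it a dark iris ring (130 mm diameter, top at 31 mm) about a white window (66 mm, top at 32 mm). Origin: underside, on the ring's upright axis. The lever leaves the ring towards the viewer's -x, roughly facing the robot. Beside the base a grey box 80 x 70 x 30 mm high (centre x -30, y -150 mm) carries the lamp button
- iris (a joint): angle of the iris ring, rad: at 0 the lever points along the viewer's -x; it grows anticlockwise seen from above (lever direction in the viewer's frame is -cos q, -sin q). Stops at -1.25 and 1.25. Stiff enough to stay where it is left: about 1.5 N at the pin moves it
- lever_pin (a point): upright orange pin on the lever, 12 mm diameter, 40 mm high; this point is its centre, 80 mm from the ring's axis and 55 mm above the table; its top is 75 mm above the table. The lever arm under it tops out 35 mm above the table. It is what one pushes
- pointer_tip (a point): outer tip of the thin orange pointer at the lever's end, 105 mm from the ring's axis, 31 mm above the table, in line with the pin
- stud_green: green index stud on the white base, a low disc 14 mm diameter, 4 mm high, its centre 105 mm from the ring's axis; origin under its centre, 22 mm above the table. It stands at one of four places, iris angle -1.0, -0.55, 0.55 or 1.0 rad; grey studs of the same size stand at the other three
- lamp_button_top (a point): centre of the top of the blue lamp button, a round spring push button 28 mm diameter on the grey box beside the round base; pressed straight down
- lamp_button (a joint): travel of the lamp button, m: 0 released, 0.006 fully down (about 5 N); springs back
- dish: closed clear specimen dish with pink contents, 55 mm diameter, 13 mm high, standing loose on the white window; origin under its centre, 32 mm above the table
- tube_rack: red tube rack with white-capped tubes, 110 x 200 x 115 mm high, loose; origin under its centre
- spray: white spray bottle with green and black head, 80 mm diameter, 208 mm high, loose; origin under its centre
- tip_box: pale plastic pipette-tip box, 92 x 127 x 71 mm high, loose; origin under its centre
- slide_box: small red and white card box of slides, 85 x 55 x 32 mm high, loose; origin under its centre
- stain_bottle: small amber bottle with black cap, 44 mm diameter, 85 mm high, loose; origin under its centre
- marker_pen: blue marker pen with black cap lying flat, 125 x 15 x 15 mm, loose; origin under its centre
Mind the look-alikes: they are no part of the job. Of the things that look like the dish, the largest one is meant.

How it is judged:
By the outcome, as a careful person would: the job done as asked, in the order asked, and still so for the second after the job is handed in, with the robot touching nothing.
It also fails if it takes over 51 s, if anything falls off the work surface, if the arm or the gripper's body presses on something with over 40 N, if the wrist force passes 120 N, or if a joint passes its speed limit or range.

## Working session

There is one attempt and no reset: what is moved stays moved. The work goes in short steps, Python scripts to look and compute and a shell command to move; the robot and the scene stay as the last step left them, time stands still between calls to the robot, and variables do not carry over. Pictures are saved under pics/ and viewed, and the job is handed in when it is done.

```bash
mkdir -p pics; python3 - <<'E'
from plant import telemetry, imaging, ticket, finder, ctrl
import cv2,numpy as np
s=telemetry.get_state(); print(s, ctrl.grip_point_offset)
for n in ("scene","top"):
    p=imaging.read_camera(n)
    cv2.imwrite(f"pics/{n}0.png",cv2.cvtColor(p["pixels"],cv2.COLOR_RGB2BGR))
    print(n,p["vfov"],p["cx"],p["cy"],p["rvec"],p["tvec"],p["shot"])
    for l in ("viewer","lever_pin","pointer_tip","stud_green","lamp_button_top","dish"):
        print(l,[(np.round(d["location"],1),round(d["confidence"],2)) for d in finder.pinpoint(l,p)][:4])
E
```

```text
{'time': 0.0, 'qpos': array([ 1.13098886e+00,  2.87186294e-01,  1.57818009e+00, -6.08984154e-06,
        1.27862090e+00, -1.49983337e-01]), 'dq': array([-1.78573866e-05, -1.21454429e-03, -1.09076812e-04,  4.13759192e-04,
       -6.01139179e-05, -1.95858163e-04]), 'joint_efforts': array([-1.38479179e-03, -4.05996680e+01, -2.92617148e+01, -2.39208084e-04,
        5.99635154e-03,  5.45631252e-06]), 'eef_pos': array([0.19258042, 0.64625232, 0.22993177]), 'tcp_rot': array([ 1.44404444e-01,  9.89518026e-01, -1.14647905e-03, -3.45198945e-04]), 'contact_force': array([-0.39096639,  0.92051728, -0.66779365]), 'wrist_torque': array([-0.06104789, -0.00724409,  0.00362483]), 'opening': 0.9967661444612076} 0.0187
scene 54.09501585450165 262.2595178833902 192.5026738274193 [ 0.94593846  2.35970304 -1.2219804 ] [ 0.42204753 -0.15163128  1.3356016 ] 1
viewer [(array([230.8, 259.2]), 0.79)]
lever_pin [(array([197.2, 275.6]), 0.82)]
pointer_tip [(array([197.5, 279.2]), 0.83)]
stud_green []
lamp_button_top [(array([181.1, 225.6]), 0.53)]
dish [(array([272.6, 296.7]), 0.76), (array([245.4, 339.4]), 0.55), (array([240.6, 399.8]), 0.27)]
top 47.674648688796324 260.14164105311426 194.02121362192597 [ 2.16261551 -2.05263107  0.21418567] [-0.03503973  0.53061203  1.35493783] 2
viewer [(array([176.9, 258.5]), 0.62), (array([201.5, 128.2]), 0.54)]
lever_pin [(array([200.5, 258.9]), 0.61)]
pointer_tip [(array([204.3, 259.4]), 0.78)]
stud_green [(array([173.6, 386. ]), 0.56)]
lamp_button_top []
dish [(array([203.5, 197.5]), 0.62), (array([175.4, 255.9]), 0.57), (array([166.7, 206.4]), 0.43)]
```

View pics/scene0.png

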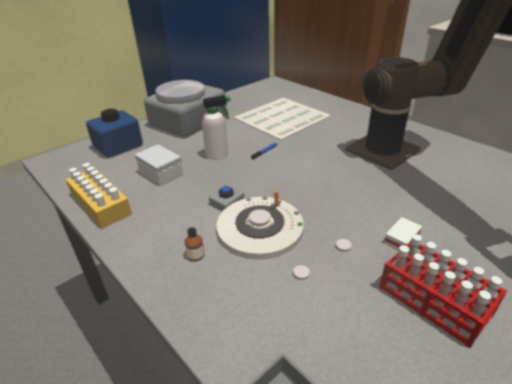

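View pics/top0.png

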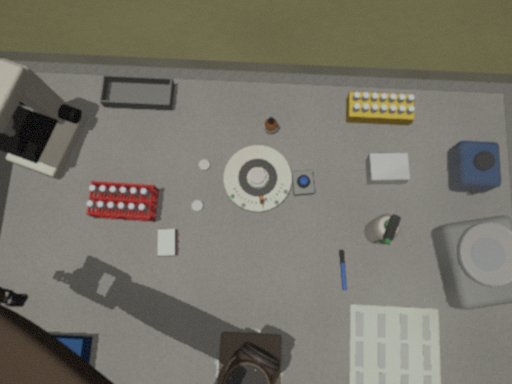

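The top view shows the viewer at about (258,178), the button at about (304,182), the lever pointing down at about (262,200), and the largest dish on the window. Two smaller dishes lie at (204,164) and (197,205), so they are look-alikes and I'll leave them alone. Next I'll enlarge the viewer.

```bash
cat > h.py <<'E'
import cv2,numpy as np
def cam(p):
    R=cv2.Rodrigues(np.array(p["rvec"],float))[0]; t=np.array(p["tvec"],float)
    f=192/np.tan(np.radians(p["vfov"])/2); return R,t,f
def toworld(p,row,col,z):
    R,t,f=cam(p); d=R.T@np.array([(col-p["cx"])/f,(row-p["cy"])/f,1]); c=-R.T@t
    return c+d*(z-c[2])/d[2]
def topix(p,X):
    R,t,f=cam(p); x=R@np.array(X)+t
    return p["cy"]+f*x[1]/x[2], p["cx"]+f*x[0]/x[2]
E
python3 - <<'E'
from plant import imaging, finder, telemetry
from h import *
for n,(a,b,c,d) in (("scene",(165,270,190,330)),("top",(135,220,210,330))):
    p=imaging.read_camera(n); im=p["pixels"]; np.save(f"pics/{n}.npy",im)
    import pickle; pickle.dump(p,open(f"pics/{n}.pkl","wb"))
    k=5
    cr=cv2.resize(cv2.cvtColor(im[a:b,c:d],cv2.COLOR_RGB2BGR),None,fx=k,fy=k,interpolation=cv2.INTER_CUBIC)
    cv2.imwrite(f"pics/{n}_crop.png",cr)
    for l,z in (("viewer",0),("lever_pin",.055),("pointer_tip",.031),("lamp_button_top",.035),("dish",.032)):
        for q in finder.pinpoint(l,p)[:3]:
            print(n,l,np.round(q["location"],1),round(q["confidence"],2),np.round(toworld(p,*q["location"],z),4))
    hsv=cv2.cvtColor(im,cv2.COLOR_RGB2HSV)
    for nm,lo,hi in (("green",(45,90,40),(90,255,255)),("blue",(100,120,40),(130,255,255)),("orange",(3,120,100),(18,255,255))):
        m=cv2.inRange(hsv,lo,hi); m2=np.zeros_like(m); m2[a:b,c:d]=m[a:b,c:d]
        nl,_,st,ce=cv2.connectedComponentsWithStats(m2)
        for i in range(1,nl): print(n,nm,st[i],np.round(ce[i],1))
E
```

```text
scene viewer [230.9 260. ] 0.87 [0.6016 0.0161 0.    ]
scene viewer [303.3 434. ] 0.65 [0.4943 0.4439 0.    ]
scene viewer [239.6 404.3] 0.37 [0.361 0.298 0.   ]
scene lever_pin [196.7 274.1] 0.63 [ 0.5201 -0.0133  0.055 ]
scene pointer_tip [196.7 278.8] 0.86 [ 0.4877 -0.0272  0.031 ]
scene lamp_button_top [185.9 225.4] 0.59 [ 0.5654 -0.1718  0.035 ]
scene dish [154.  214.2] 0.61 [ 0.4712 -0.351   0.032 ]
scene dish [244.  340.5] 0.59 [0.5193 0.2133 0.032 ]
scene dish [272.5 298. ] 0.47 [0.6596 0.2036 0.032 ]
scene blue [222 187   8   5  36] [225.5 189. ]
scene orange [275 191   3  12  30] [276.2 195.9]
scene orange [190 236  11  12 108] [194.9 241.6]
top viewer [179.4 254.9] 0.96 [0.5933 0.0138 0.    ]
top viewer [208.  260.7] 0.51 [ 0.4957 -0.011   0.    ]
top lever_pin [197.6 260.1] 0.85 [ 0.52   -0.0078  0.055 ]
top pointer_tip [207.2 261.5] 0.94 [ 0.493  -0.0138  0.031 ]
top lamp_button_top [180.2 302.3] 0.6 [ 0.5902 -0.1443  0.035 ]
top dish [173.5 259. ] 0.76 [6.064e-01 4.000e-04 3.200e-02]
top dish [166.8 206.6] 0.5 [0.6204 0.1768 0.032 ]
top dish [206.4 197. ] 0.49 [0.4845 0.1978 0.032 ]
top green [232 196   1   1   1] [232. 196.]
top blue [300 176   8   9  56] [303.5 180. ]
top orange [260 196   3   5  10] [261.1 197.7]
```

View pics/scene_crop.png

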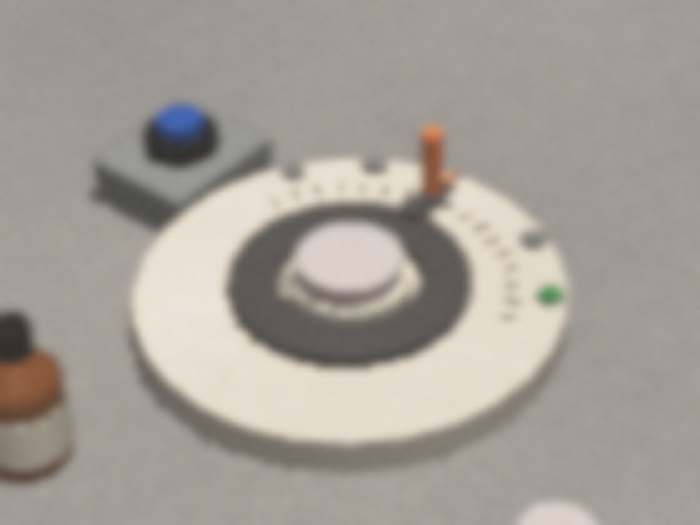

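View pics/top_crop.png

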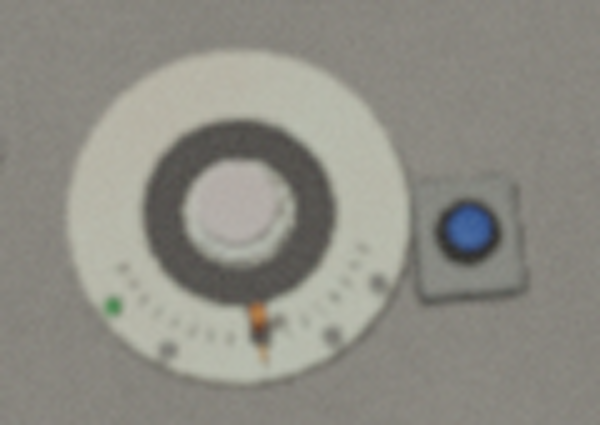

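```bash
python3 - <<'E'
from h import *; import pickle
from scipy.optimize import least_squares
for n,roi,thr in (("top",(135,220,210,330),None),("scene",(165,270,190,330),None)):
    p=pickle.load(open(f"pics/{n}.pkl","rb")); a,b,c,d=roi
    g=cv2.resize(p["pixels"][a:b,c:d],None,fx=5,fy=5,interpolation=cv2.INTER_CUBIC)
    # whiteness: bright
    v=cv2.cvtColor(g,cv2.COLOR_RGB2GRAY)
    u=lambda x,o:(x+.5)/5-.5+o
    t,_=cv2.threshold(v,0,255,cv2.THRESH_OTSU); 
    hsv=cv2.cvtColor(g,cv2.COLOR_RGB2HSV)
    m=(v>160).astype(np.uint8); 
    m=cv2.morphologyEx(m,cv2.MORPH_OPEN,np.ones((5,5)))
    cs,_=cv2.findContours(m,cv2.RETR_EXTERNAL,cv2.CHAIN_APPROX_NONE); k=max(cs,key=cv2.contourArea)
    k=cv2.convexHull(k); e=cv2.fitEllipse(k)
    print(n,t,"base ell",e)
    # fit center to hull in world z=.022 
    W=np.array([toworld(p,u(q[0][1],a),u(q[0][0],c),.022)[:2] for q in k])
    r=least_squares(lambda s:np.hypot(*(W-s[:2]).T)-s[2],[.6,0,.115],loss="soft_l1",f_scale=.002)
    print("circle",r.x, np.abs(r.fun).max())
    C=r.x[:2]
    dk=(v<115).astype(np.uint8)
    cs,_=cv2.findContours(dk,cv2.RETR_EXTERNAL,cv2.CHAIN_APPROX_NONE)
    for q in cs:
        if cv2.contourArea(q)>30:
            mu=cv2.moments(q); x=u(mu['m10']/mu['m00'],c); y=u(mu['m01']/mu['m00'],a)
            w=toworld(p,y,x,.026); dd=w[:2]-C; print("dark",cv2.contourArea(q),round(y,1),round(x,1),np.round(w,4),np.hypot(*dd),np.degrees(np.arctan2(-dd[1],-dd[0])))
    for nm,z,lo,hi in (("green",.026,(45,80,40),(90,255,255)),("blue",.038,(100,120,40),(130,255,255)),("orange",.055,(3,120,100),(18,255,255))):
        mm=cv2.inRange(hsv,lo,hi); nl,_,st,ce=cv2.connectedComponentsWithStats(mm)
        for i in range(1,nl):
            if st[i][4]>40:
                x=u(ce[i][0],c);y=u(ce[i][1],a); w=toworld(p,y,x,z); dd=w[:2]-C
                print(nm,st[i][4],round(y,1),round(x,1),np.round(w,4),np.hypot(*dd),np.degrees(np.arctan2(-dd[1],-dd[0])))
E
```

```text
top 152.0 base ell ((237.52377319335938, 215.42518615722656), (329.7459411621094, 339.53662109375), 84.41156768798828)
circle [0.59606787 0.00626846 0.11385777] 0.0009825481650083956
dark 332.5 200.9 261.7 [ 0.5152 -0.0133  0.026 ] 0.08323023141203206 13.623437508914078
dark 1706.0 191.9 301.3 [ 0.5522 -0.1429  0.026 ] 0.15552247059021201 73.61649491324488
dark 98.0 181.9 313.7 [ 0.5885 -0.1831  0.026 ] 0.18955792270921237 87.71452534232553
dark 3815.5 181.0 303.1 [ 0.5897 -0.1478  0.026 ] 0.15417981994836732 87.64684085359029
dark 74.5 173.3 312.6 [ 0.618  -0.1787  0.026 ] 0.18630155559023945 96.77446725583287
dark 26908.5 177.1 257.3 [0.5953 0.0055 0.026 ] 0.0010955075326789339 44.135412196844364
green 69 195.8 232.2 [0.5271 0.0853 0.026 ] 0.10491050226415162 -48.89079870502739
blue 1381 180.1 303.5 [ 0.5899 -0.1478  0.038 ] 0.15424144937090073 87.69241853848773
orange 220 197.8 261.1 [ 0.5194 -0.0111  0.055 ] 0.07859551391057026 12.750843031509953
scene 181.0 base ell ((295.822509765625, 297.66619873046875), (299.070068359375, 566.1057739257812), 89.34630584716797)
circle [ 0.6086
[... 309 characters left out ...]
386
dark 2620.0 204.4 216.2 [ 0.6332 -0.1292  0.026 ] 0.11964497577217487 101.81991682661354
dark 601.0 197.5 239.2 [ 0.5661 -0.1088  0.026 ] 0.1056979424303555 66.24036999570613
dark 30806.0 220.7 260.1 [0.5937 0.0088 0.026 ] 0.02566493727525236 -54.293276868688615
dark 3681.5 192.2 225.6 [ 0.5776 -0.1565  0.026 ] 0.14770829375624314 77.88436231150288
green 68 223.4 299.6 [0.5277 0.0888 0.026 ] 0.12931207441268727 -51.23367830923443
blue 1011 189.0 225.5 [ 0.5778 -0.1555  0.038 ] 0.14672608641615414 77.85789019583518
orange 715 196.3 276.1 [ 0.5147 -0.0109  0.055 ] 0.09394801323255002 -0.6914910641281024
orange 2741 241.5 194.9 [ 0.7785 -0.0175  0.055 ] 0.16995844504087143 178.1685467156154
```

Green stud: radius 0.105 m, and about -1.0 rad once the viewer's yaw of about 9° is taken off, so both match the description. Next I'll triangulate the button and pin heights and get the first move.

```bash
python3 - <<'E'
from h import *; import pickle
T=pickle.load(open("pics/top.pkl","rb"));S=pickle.load(open("pics/scene.pkl","rb"))
def tri(rt,ct,rs,cs):
    P=[]
    for p in (T,S):
        R,t,f=cam(p);K=np.array([[f,0,p["cx"]],[0,f,p["cy"]],[0,0,1]]);P.append(K@np.c_[R,t])
    x=cv2.triangulatePoints(P[0],P[1],np.array([[ct],[rt]],float),np.array([[cs],[rs]],float));return (x[:3]/x[3]).ravel()
print("button",tri(180.1,303.5,189.0,225.5),"green",tri(195.8,232.2,223.4,299.6))
C=np.array([.596,.0063])
yaw=np.radians(9)
b=C+np.array([[np.cos(yaw),-np.sin(yaw)],[np.sin(yaw),np.cos(yaw)]])@[-.03,-.15]; print("button pred",b)
for z in (.034,.038,.042,.046,.05): print(z,topix(S,[*b,z]),topix(T,[*b,z]))
for q in (-1,-.55,.55,1): 
    a=q+yaw; X=[*(C-.105*np.array([np.cos(a),np.sin(a)])),.026]; print(q,X,topix(T,X),topix(S,X))
a=np.radians(12.75)
for z in (.035,.055,.075):
  X=[*(C-.08*np.array([np.cos(a),np.sin(a)])),z]; print(z,X,topix(T,X),topix(S,X))
E
```

```text
button [ 0.58656546 -0.14616466  0.04756886] green [0.52683002 0.08616819 0.02431935]
button pred [ 0.58983452 -0.14654629]
0.034 (np.float64(193.1437072925629), np.float64(224.2764573923246)) (np.float64(180.4033662035705), np.float64(302.9581567405464))
0.038 (np.float64(192.01271737192707), np.float64(224.16745845201876)) (np.float64(180.11546787731933), np.float64(303.0733379166403))
0.042 (np.float64(190.87682577757556), np.float64(224.0579871138329)) (np.float64(179.8259987680393), np.float64(303.189147525136))
0.046 (np.float64(189.73600057476338), np.float64(223.9480403000621)) (np.float64(179.53494598519663), np.float64(303.3055907232251))
0.05 (np.float64(188.5902095507324), np.float64(223.83761490620788)) (np.float64(179.2422964968234), np.float64(303.4226727246838))
-1 [np.float64(0.5261450381179175), np.float64(0.0846918637388651), 0.026] (np.float64(196.10865421444117), np.float64(232.3252479101565)) (np.float64(222.45235408089994), np.float64(298.8276062325803))
-0.55 [np.float64(0.4990015431071718), np.float64(0.04650322574632732), 0.026] (np.float64(204.7452506826765
[... 433 characters left out ...]
203530780107)) (np.float64(198.5010057673471), np.float64(246.82160159456782))
0.035 [np.float64(0.517972614359319), np.float64(-0.011355794801720089), 0.035] (np.float64(199.47465912943005), np.float64(261.1559454902481)) (np.float64(202.51935539042114), np.float64(275.1547399221312))
0.055 [np.float64(0.517972614359319), np.float64(-0.011355794801720089), 0.055] (np.float64(198.2695301689856), np.float64(261.1633713498345)) (np.float64(196.6856975943182), np.float64(275.16007125921533))
0.075 [np.float64(0.517972614359319), np.float64(-0.011355794801720089), 0.075] (np.float64(197.03044646988675), np.float64(261.1710064344332)) (np.float64(190.718015220537), np.float64(275.16552508037825))
```

```bash
python3 -m crank '[[-0.4,-0.45,0,0,0,0,0],[-0.86,-0.95,0,0,0,0,0],[-0.86,-0.95,0,0,0,0,0],[-0.86,-0.95,0,0,0,0,0],[-0.86,-0.95,0,0,0,0,0],[-0.86,-0.95,0,0,0,0,0]]' 20 && python3 -m crank '[[-0.4,-0.45,0,0,0,0,0],[-0.86,-0.95,0,0,0,0,0],[-0.86,-0.95,0,0,0,0,0],[-0.86,-0.95,0,0,0,0,0],[-0.86,-0.95,0,0,0,0,0],[-0.86,-0.95,0,0,0,0,0]]'
```

```text
time: 1.9
eef_pos: [0.2763, 0.473, 0.2318]
tcp_rot: [0.145, 0.989, 0.001, 0.0]
contact_force: [-0.2, 0.3, 0.0]
opening: 0.004
time: 2.5
eef_pos: [0.3591, 0.3005, 0.2317]
tcp_rot: [0.145, 0.989, 0.001, 0.0]
contact_force: [-0.0, 1.0, 1.1]
opening: 0.002
```

```bash
python3 -m crank '[[-0.4,-0.45,0,0,0,0,0],[-0.86,-0.95,0,0,0,0,0],[-0.86,-0.95,0,0,0,0,0],[-0.86,-0.95,0,0,0,0,0],[-0.86,-0.95,0,0,0,0,0],[-0.86,-0.95,0,0,0,0,0]]'
cat >> h.py <<'E'
from scipy.spatial.transform import Rotation as Ro
def rows(s,targets):
    """targets: (x,y,z,tool-y world angle deg)"""
    R0=Ro.from_quat(s["tcp_rot"]); p0=np.array(s["eef_pos"])
    for x,y,z,ang in targets:
        a=np.radians(ang); Y=np.array([np.cos(a),np.sin(a),0]); Z=np.array([0,0,-1.]); X=np.cross(Y,Z)
        Rt=Ro.from_matrix(np.c_[X,Y,Z])
        d=R0.inv().apply(np.array([x,y,z])-p0)/.15; r=(R0.inv()*Rt).as_rotvec()/(np.pi/2)
        print(np.round(d,3),np.round(r,3))
E
python3 - <<'E'
from plant import telemetry
from h import *
s=telemetry.get_state(); print(s["eef_pos"],s["qpos"])
rows(s,[(.527,-.051,.10,102.7)])
E
```

```text
time: 3.1
eef_pos: [0.4418, 0.1276, 0.2313]
tcp_rot: [0.144, 0.99, 0.0, -0.0]
contact_force: [-0.4, 0.7, 1.2]
opening: -0.004
[0.44180744 0.12761723 0.23130832] [ 5.94781780e-02 -2.05789421e-01  2.08487985e+00  9.64515336e-04
  1.26299415e+00 -1.22208904e+00]
[-0.885 -0.98   0.874] [ 0.001 -0.    -0.325]
```

```bash
python3 -m crank '[[-0.4,-0.45,0,0,0,-0.08,0],[-0.885,-0.98,0,0,0,-0.16,0],[-0.885,-0.98,0,0,0,-0.24,0],[-0.885,-0.98,0.2,0,0,-0.325,0],[-0.885,-0.98,0.4,0,0,-0.325,0],[-0.885,-0.98,0.6,0,0,-0.325,0],[-0.885,-0.98,0.8,0,0,-0.325,0],[-0.885,-0.98,0.874,0,0,-0.325,0],[-0.885,-0.98,0.874,0,0,-0.325,0]]'
python3 - <<'E'
from plant import telemetry,imaging
from h import *
s=telemetry.get_state(); print(s["eef_pos"],s["qpos"])
rows(s,[(.527,-.051,.047,102.7)])
for n in ("scene","wrist"):
    p=imaging.read_camera(n); im=p["pixels"]
    if n=="scene": im=cv2.resize(im[130:280,170:370],None,fx=4,fy=4,interpolation=cv2.INTER_CUBIC)
    cv2.imwrite(f"pics/{n}1.png",im[...,::-1])
E
```

```text
time: 4.0
eef_pos: [0.5256, -0.0498, 0.0983]
tcp_rot: [-0.112, 0.994, 0.001, -0.002]
contact_force: [-0.2, 1.1, 0.7]
opening: 0.0
[ 0.52563762 -0.04981527  0.09833887] [-2.86909674e-01  1.19620586e-01  2.03443697e+00  3.40205214e-04
  9.92031809e-01 -2.08159969e+00]
[-0.008 -0.011  0.342] [ 0.002 -0.002  0.001]
```

View pics/scene1.png

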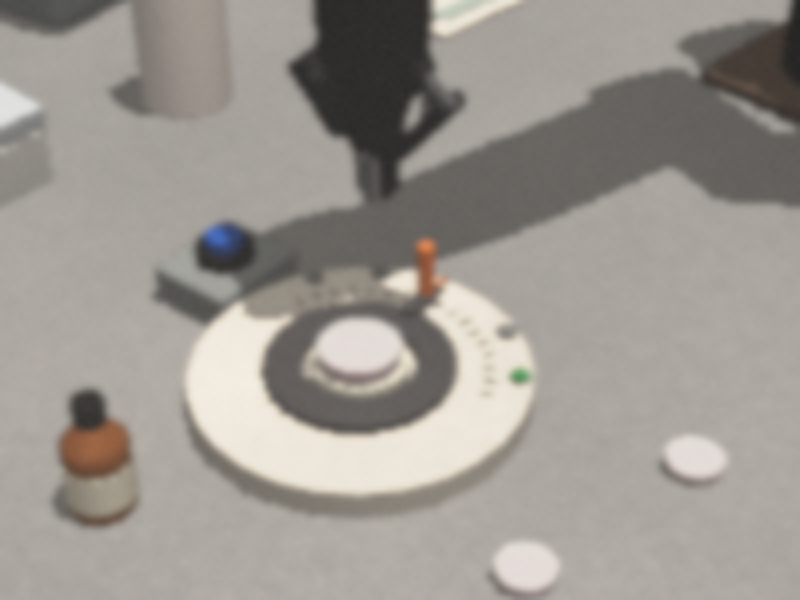

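View pics/wrist1.png

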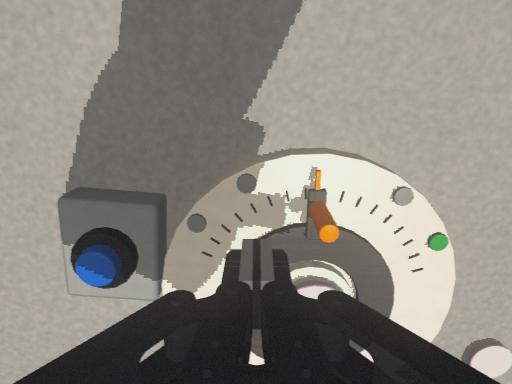

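Wrist view: pin top at (330,233), green stud at (438,241), shut fingers at (257,250) to the left of the pin and clear of it, button at (98,265). I'll descend beside the pin.

```bash
python3 -m crank '[[-0.005,-0.005,0.12,0,0,0,0],[-0.005,-0.01,0.24,0,0,0,0],[-0.005,-0.01,0.34,0,0,0,0],[-0.005,-0.01,0.34,0,0,0,0],[-0.005,-0.01,0.34,0,0,0,0]]'
python3 - <<'E'
from plant import telemetry,imaging
from h import *
s=telemetry.get_state(); print(s["eef_pos"],s["contact_force"])
C=np.array([.596,.0063])
def pose(adeg,off):
    a=np.radians(adeg); t=np.array([-np.sin(a),np.cos(a)])
    return (*(C-.08*np.array([np.cos(a),np.sin(a)])-off*t),.047,90+adeg)
rows(s,[pose(12.75,.040),pose(12.75,.0335),pose(12.75,.027),pose(12.75,.0205)]+[pose(12.75-3*i,.0205) for i in range(1,9)])
p=imaging.read_camera("wrist");cv2.imwrite("pics/wrist2.png",p["pixels"][...,::-1])
E
```

```text
time: 4.6
eef_pos: [0.5284, -0.0535, 0.05]
tcp_rot: [-0.11, 0.994, -0.0, 0.001]
contact_force: [1.2, 0.6, -0.7]
opening: -0.001
[ 0.52842292 -0.05349439  0.0500397 ] [ 1.2267343   0.55048017 -0.6640268 ]
[0.006 0.023 0.02 ] [-0.     0.001 -0.001]
[0.006 0.066 0.02 ] [-0.     0.001 -0.001]
[0.006 0.109 0.02 ] [-0.     0.001 -0.001]
[0.006 0.153 0.02 ] [-0.     0.001 -0.001]
[0.013 0.181 0.02 ] [-0.     0.001  0.032]
[0.018 0.209 0.02 ] [-0.     0.001  0.066]
[0.021 0.238 0.02 ] [-0.     0.001  0.099]
[0.023 0.267 0.02 ] [-0.     0.001  0.132]
[0.024 0.295 0.02 ] [-0.     0.001  0.166]
[0.023 0.324 0.02 ] [-0.     0.001  0.199]
[0.02  0.353 0.02 ] [-0.     0.001  0.232]
[0.016 0.381 0.02 ] [-0.     0.001  0.266]
```

View pics/wrist2.png

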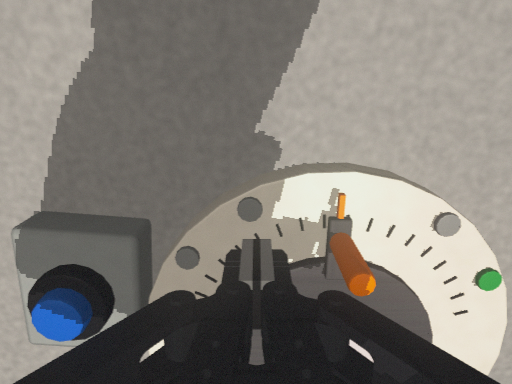

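```bash
python3 -m crank '[[0.006,0.023,0.01,0,0,0,0],[0.006,0.066,0.01,0,0,0,0],[0.006,0.109,0.01,0,0,0,0],[0.006,0.153,0.01,0,0,0,0],[0.013,0.18,0.01,0,0,0.032,0],[0.018,0.21,0.01,0,0,0.066,0],[0.021,0.238,0.01,0,0,0.1,0],[0.023,0.267,0.01,0,0,0.132,0],[0.024,0.295,0.01,0,0,0.166,0],[0.023,0.324,0.01,0,0,0.2,0],[0.02,0.353,0.01,0,0,0.232,0],[0.016,0.38,0.01,0,0,0.266,0]]'
python3 - <<'E'
from plant import telemetry,imaging
from h import *
s=telemetry.get_state(); print(s["eef_pos"],s["contact_force"])
C=np.array([.596,.0063])
def pose(adeg,off):
    a=np.radians(adeg); t=np.array([-np.sin(a),np.cos(a)])
    return (*(C-.08*np.array([np.cos(a),np.sin(a)])-off*t),.047,90+adeg)
rows(s,[pose(-11.25-3*i,.0205) for i in range(0,12)])
p=imaging.read_camera("wrist");cv2.imwrite("pics/wrist3.png",p["pixels"][...,::-1])
E
```

```text
time: 5.85
eef_pos: [0.513, 0.0018, 0.0479]
tcp_rot: [0.099, 0.995, -0.0, 0.0]
contact_force: [0.4, -2.1, 0.6]
opening: -0.001
[0.51299351 0.00176896 0.0479066 ] [ 0.44384546 -2.05156114  0.55278142]
[-0.004  0.001  0.006] [-0.001  0.    -0.001]
[0.003 0.029 0.006] [-0.001  0.     0.032]
[0.008 0.057 0.006] [-0.001  0.     0.065]
[0.011 0.086 0.006] [-0.001  0.     0.099]
[0.013 0.115 0.006] [-0.001  0.     0.132]
[0.014 0.144 0.006] [-0.001  0.     0.165]
[0.013 0.172 0.006] [-0.001  0.     0.199]
[0.01  0.201 0.006] [-0.001  0.     0.232]
[0.006 0.23  0.006] [-0.     0.     0.265]
[0.001 0.258 0.006] [-0.     0.     0.299]
[-0.006  0.286  0.006] [-0.     0.001  0.332]
[-0.014  0.313  0.006] [-0.     0.001  0.365]
```

View pics/wrist3.png

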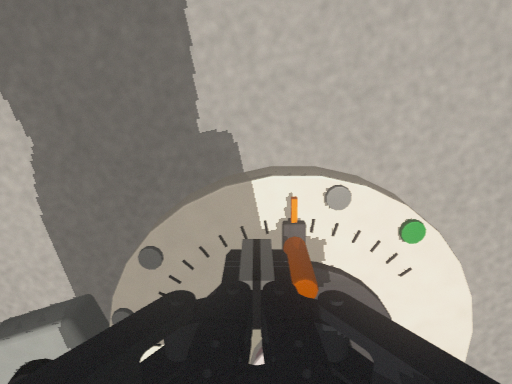

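The pin at (295,245) is touching the outer finger face and turning with it, with a reaction of about 2 N. The pointer at (294,200) is still short of the green stud at (413,231). I'll carry on to near -41°, then measure.

```bash
python3 -m crank '[[0.003,0.029,0.005,0,0,0.032,0],[0.008,0.057,0.005,0,0,0.065,0],[0.011,0.086,0.005,0,0,0.1,0],[0.013,0.115,0.005,0,0,0.132,0],[0.014,0.144,0.005,0,0,0.165,0],[0.013,0.172,0.005,0,0,0.2,0],[0.01,0.2,0.005,0,0,0.232,0],[0.006,0.23,0.005,0,0,0.265,0],[0.001,0.258,0.005,0,0,0.3,0],[-0.006,0.286,0.005,0,0,0.332,0]]'
python3 - <<'E'
from plant import telemetry,imaging,finder
from h import *
import pickle
p=imaging.read_camera("wrist");cv2.imwrite("pics/wrist4.png",p["pixels"][...,::-1]); pickle.dump(p,open("pics/w4.pkl","wb"))
for l,z in (("pointer_tip",.031),("stud_green",.022),("lever_pin",.055)):
    for q in finder.pinpoint(l,p)[:3]: print(l,q["location"],q["confidence"],toworld(p,*q["location"],z))
s=telemetry.get_state(); print(s["eef_pos"],s["contact_force"])
E
```

```text
time: 6.9
eef_pos: [0.5219, 0.0437, 0.0471]
tcp_rot: [0.352, 0.936, -0.0, -0.0]
contact_force: [-0.8, -2.2, 0.9]
opening: 0.002
pointer_tip [195.8, 293.5] 0.7 [0.51531807 0.07346291 0.031     ]
stud_green [193.2, 325.9] 0.72 [0.52868547 0.08618928 0.022     ]
lever_pin [262.4, 300.3] 0.78 [0.53450838 0.05863633 0.055     ]
[0.52219183 0.04374294 0.04695582] [-0.19564859 -0.69608356  0.16805741]
```

View pics/wrist4.png

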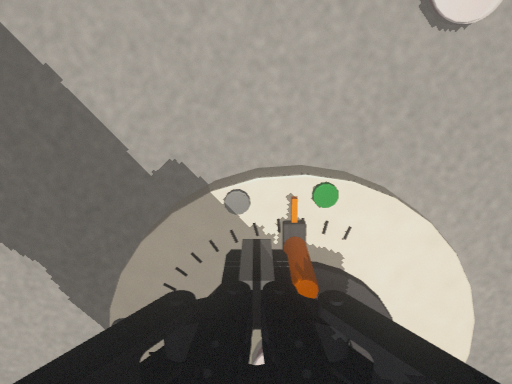

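```bash
python3 - <<'E'
from h import *; import pickle
p=pickle.load(open("pics/w4.pkl","rb")); im=p["pixels"]
hsv=cv2.cvtColor(im,cv2.COLOR_RGB2HSV)
m=cv2.inRange(hsv,(45,80,40),(90,255,255)); n,_,st,ce=cv2.connectedComponentsWithStats(m)
i=1+np.argmax(st[1:,4]); g=toworld(p,ce[i][1],ce[i][0],.0255); print(st[i],ce[i],g)
o=cv2.inRange(hsv,(3,150,120),(20,255,255)); ys,xs=np.where(o[:230]); print(ys.min(), xs[ys==ys.min()], [(y,xs[ys==y].mean()) for y in range(ys.min(),ys.min()+20,4)])
t=toworld(p,ys.min(),xs[ys<=ys.min()+8].mean(),.031); print(t)
b=toworld(p,ys.min()+16,xs[(ys>=ys.min()+12)&(ys<=ys.min()+20)].mean(),.031)
C=np.array([.596,.0063])
A=lambda w:np.degrees(np.arctan2(-(w-C)[1],-(w-C)[0]))
for w in (g,t,b): print(A(w[:2]),np.hypot(*(w[:2]-C)))
E
```

```text
[313 183  25  25 494] [325.11740891 194.91295547] [0.52775519 0.08550868 0.0255    ]
197 [293 294 295] [(197, np.float64(294.0)), (201, np.float64(293.5)), (205, np.float64(293.5)), (209, np.float64(293.5)), (213, np.float64(293.5))]
[0.51586558 0.07310495 0.031     ]
-49.25239154820596 0.10455318503325677
-39.816654124106904 0.10432845689516769
-39.842209711030556 0.09553475070072147
```

```bash
python3 - <<'E'
from h import *
C=np.array([.596,.0063])
def pose(adeg,off):
    a=np.radians(adeg); t=np.array([-np.sin(a),np.cos(a)])
    return (*(C-.08*np.array([np.cos(a),np.sin(a)])-off*t),.047,90+adeg)
P=pose(-41.25,.0205); a=np.radians(P[3]);Y=np.array([np.cos(a),np.sin(a),0]);Z=np.array([0,0,-1.]);X=np.cross(Y,Z)
s=dict(eef_pos=P[:3],tcp_rot=Ro.from_matrix(np.c_[X,Y,Z]).as_quat())
rows(s,[pose(-41.25-d,.0205) for d in (2,4,6,7.5,8.5,9.4)])
E
```

```text
[0.004 0.019 0.   ] [0.    0.    0.022]
[0.008 0.038 0.   ] [0.    0.    0.044]
[0.011 0.056 0.   ] [0.    0.    0.067]
[0.013 0.071 0.   ] [0.    0.    0.083]
[0.014 0.08  0.   ] [0.    0.    0.094]
[0.015 0.089 0.   ] [0.    0.    0.104]
```

```bash
python3 -m crank '[[0.004,0.019,0,0,0,0.022,0],[0.008,0.038,0,0,0,0.044,0],[0.011,0.056,0,0,0,0.067,0],[0.013,0.071,0,0,0,0.083,0],[0.014,0.08,0,0,0,0.094,0],[0.014,0.08,0,0,0,0.094,0],[0.014,0.08,0,0,0,0.094,0]]'
cat > m.py <<'E'
from plant import telemetry,imaging
from h import *
import sys
p=imaging.read_camera("wrist"); im=p["pixels"]; cv2.imwrite(sys.argv[1],im[...,::-1])
hsv=cv2.cvtColor(im,cv2.COLOR_RGB2HSV)
m=cv2.inRange(hsv,(45,80,40),(90,255,255)); n,_,st,ce=cv2.connectedComponentsWithStats(m)
i=1+np.argmax(st[1:,4]); g=toworld(p,ce[i][1],ce[i][0],.0255); print(st[i],ce[i],g)
o=cv2.inRange(hsv,(3,150,120),(20,255,255)); n,L,st,ce=cv2.connectedComponentsWithStats(o)
print([(list(st[k]),ce[k].round(1)) for k in range(1,n) if st[k][4]>15])
ys,xs=np.where(o); y0=ys.min(); sel=ys<=y0+8
t=toworld(p,y0,xs[sel].mean(),.031); print(y0,xs[sel].mean(),t)
C=np.array([.596,.0063])
A=lambda w:np.degrees(np.arctan2(-(w-C)[1],-(w-C)[0]))
for w in (g,t): print(A(w[:2]),np.hypot(*(w[:2]-C)))
s=telemetry.get_state(); print(s["time"],s["eef_pos"],s["contact_force"])
E
python3 m.py pics/wrist5.png
```

```text
time: 7.8
eef_pos: [0.5284, 0.054, 0.0468]
tcp_rot: [0.419, 0.908, 0.0, -0.0]
contact_force: [-0.4, 0.2, -0.3]
opening: -0.001
[284 180  25  25 430] [296.45581395 191.30697674] [0.52754401 0.08611937 0.0255    ]
[([np.int32(291), np.int32(196), np.int32(7), np.int32(26), np.int32(150)], array([294. , 209.3])), ([np.int32(285), np.int32(236), np.int32(34), np.int32(62), np.int32(1042)], array([300.1, 266.5]))]
196 294.2 [0.52663352 0.08448095 0.031     ]
-49.38240898321355 0.10515395628712434
-48.418782566204754 0.10451779549441563
7.85 [0.52842915 0.05393318 0.04679397] [-1.01056831 -0.80337008  0.29284153]
```

View pics/wrist5.png

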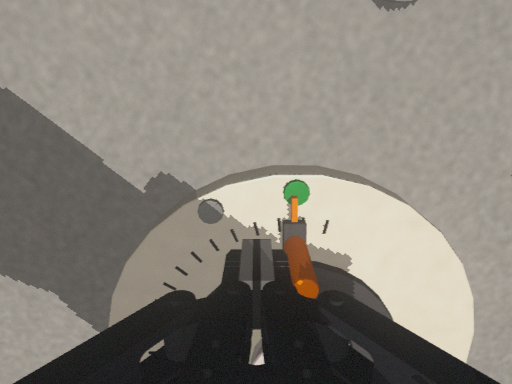

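About 0.9° short: the pointer is at column 294 and the stud's centre at 296. One small nudge more.

```bash
python3 -m crank '[[0.001,0.004,0,0,0,0.004,0],[0.001,0.008,0,0,0,0.009,0],[0.001,0.008,0,0,0,0.009,0],[0.001,0.008,0,0,0,0.009,0]]'
python3 m.py pics/wrist6.png
```

```text
time: 8.25
eef_pos: [0.5292, 0.0548, 0.0468]
tcp_rot: [0.426, 0.905, -0.0, -0.0]
contact_force: [-1.9, -0.3, 0.4]
opening: -0.005
[281 180  26  24 427] [293.19672131 191.0234192 ] [0.52737194 0.08602533 0.0255    ]
[([np.int32(291), np.int32(196), np.int32(7), np.int32(26), np.int32(158)], array([293.8, 209.2])), ([np.int32(285), np.int32(236), np.int32(34), np.int32(62), np.int32(1059)], array([300.2, 266.4]))]
196 294.0 [0.52777732 0.08530592 0.031     ]
-49.27792692742776 0.10519476441112584
-49.18894921056655 0.10438519763691721
8.3 [0.52922279 0.05480754 0.04682906] [-2.04461881  1.07039525 -0.7675942 ]
```

Aligned to within 0.1°. Now I'll back off along the tool's -y, then rise.

```bash
python3 -m crank '[[0,-0.04,0,0,0,0,0],[0,-0.12,0,0,0,0,0],[0,-0.2,0,0,0,0,0],[0,-0.25,0,0,0,0,0],[0,-0.25,-0.15,0,0,0,0],[0,-0.25,-0.4,0,0,0,0],[0,-0.25,-0.6,0,0,0,0],[0,-0.25,-0.6,0,0,0,0],[0,-0.25,-0.6,0,0,0,0]]'
python3 m.py pics/wrist7.png
python3 - <<'E'
from plant import telemetry,imaging
from h import *
s=telemetry.get_state(); rows(s,[(.5885,-.147,.137,90),(.5885,-.147,.137,80)])
E
```

```text
time: 9.2
eef_pos: [0.5006, 0.0305, 0.1376]
tcp_rot: [0.426, 0.905, 0.0, 0.001]
contact_force: [0.3, -1.2, 0.5]
opening: 0.003
[320 146  18  16 190] [328.27368421 152.85789474] [0.52702623 0.08594903 0.0255    ]
[([np.int32(328), np.int32(156), np.int32(5), np.int32(17), np.int32(70)], array([329.7, 164. ])), ([np.int32(328), np.int32(183), np.int32(23), np.int32(32), np.int32(382)], array([339.1, 200.6]))]
156 329.92105263157896 [0.52799335 0.08510538 0.031     ]
-49.10837682439725 0.10536294260175949
-49.206805104290176 0.10409222520894519
9.25 [0.49968016 0.03070191 0.13622488] [-0.01941137 -0.12842443 -1.29625111]
[-1.291 -0.297 -0.006] [-0.    -0.001 -0.561]
[-1.291 -0.297 -0.006] [-0.    -0.001 -0.45 ]
```

View pics/wrist7.png

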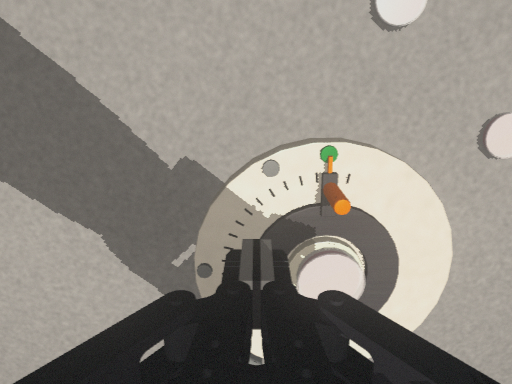

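Pointer remains over the green stud after release, with the dish at (332,280) undisturbed. Next I'll move on towards the button, looking at it on the way.

```bash
python3 -m crank '[[-0.3,-0.06,0,0,0,-0.08,0],[-0.6,-0.13,0,0,0,-0.16,0],[-0.9,-0.2,0,0,0,-0.24,0],[-0.9,-0.2,0,0,0,-0.32,0],[-0.9,-0.2,0,0,0,-0.4,0],[-0.9,-0.2,0,0,0,-0.48,0],[-0.9,-0.2,0,0,0,-0.56,0],[-0.9,-0.2,0,0,0,-0.56,0],[-0.9,-0.2,0,0,0,-0.56,0]]'
python3 - <<'E'
from plant import telemetry,imaging,finder
from h import *
import pickle
T=pickle.load(open("pics/top.pkl","rb"))
p=imaging.read_camera("wrist");cv2.imwrite("pics/wrist8.png",p["pixels"][...,::-1]); pickle.dump(p,open("pics/w8.pkl","wb"))
for q in finder.pinpoint("lamp_button_top",p)[:3]: print(q["location"],q["confidence"],toworld(p,*q["location"],.045))
hsv=cv2.cvtColor(p["pixels"],cv2.COLOR_RGB2HSV); m=cv2.inRange(hsv,(100,120,40),(130,255,255)); n,_,st,ce=cv2.connectedComponentsWithStats(m)
for i in range(1,n):
    if st[i][4]>60: print(st[i],ce[i],toworld(p,ce[i][1],ce[i][0],.045))
s=telemetry.get_state(); print(s["eef_pos"]); rows(s,[(.5885,-.147,.07,90)])
E
```

```text
time: 10.15
eef_pos: [0.5624, -0.092, 0.1353]
tcp_rot: [0.002, 1.0, 0.0, -0.001]
contact_force: [0.4, -0.3, 0.2]
opening: 0.005
[232.1, 183.4] 0.89 [ 0.59271114 -0.1491304   0.045     ]
[144.0, 494.1] 0.19 [0.52458213 0.07618426 0.045     ]
[ 167  209   37   37 1080] [185.17407407 226.59166667] [ 0.58805701 -0.14743636  0.045     ]
[ 0.56282677 -0.09212987  0.13605206]
[-0.173 -0.366  0.44 ] [ 0.    -0.001 -0.002]
```

View pics/wrist8.png

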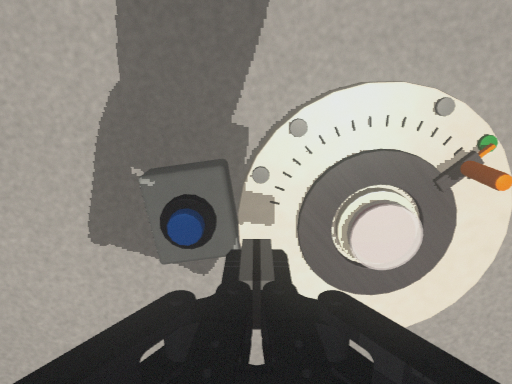

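Button at pixel (185,227), giving (0.588, -0.147), in agreement with the first estimate. I'll go above it and creep down by force.

```bash
python3 -m crank '[[-0.09,-0.18,0,0,0,0,0],[-0.173,-0.366,0.1,0,0,0,0],[-0.173,-0.366,0.25,0,0,0,0],[-0.173,-0.366,0.4,0,0,0,0],[-0.173,-0.366,0.44,0,0,0,0],[-0.173,-0.366,0.44,0,0,0,0]]' && python3 -m crank '[[0,0,0.04,0,0,0,0],[0,0,0.08,0,0,0,0],[0,0,0.12,0,0,0,0],[0,0,0.12,0,0,0,0]]'
```

```text
time: 10.85
eef_pos: [0.5883, -0.1467, 0.0696]
tcp_rot: [0.001, 1.0, 0.001, -0.001]
contact_force: [0.6, 0.5, 0.4]
opening: 0.001
time: 11.25
eef_pos: [0.5889, -0.147, 0.0524]
tcp_rot: [0.0, 1.0, 0.0, -0.0]
contact_force: [-0.2, -0.0, 0.0]
opening: 0.0
```

```bash
for i in 1; do python3 -m crank '[[0,0,0.013,0,0,0,0],[0,0,0.027,0,0,0,0],[0,0,0.027,0,0,0,0]]'; done; python3 -m crank '[[0,0,0.007,0,0,0,0],[0,0,0.013,0,0,0,0],[0,0,0.013,0,0,0,0]]';python3 -m crank '[[0,0,0.007,0,0,0,0],[0,0,0.013,0,0,0,0],[0,0,0.013,0,0,0,0]]'
```

```text
time: 11.55
eef_pos: [0.5894, -0.1472, 0.0492]
tcp_rot: [0.0, 1.0, 0.0, 0.0]
contact_force: [-1.3, -0.0, 3.4]
opening: 0.0
time: 11.85
eef_pos: [0.5894, -0.1472, 0.0473]
tcp_rot: [0.0, 1.0, -0.0, 0.0]
contact_force: [-1.5, 0.7, 4.2]
opening: -0.001
time: 12.15
eef_pos: [0.5894, -0.1472, 0.046]
tcp_rot: [0.0, 1.0, 0.0, -0.0]
contact_force: [-3.5, 2.1, 9.1]
opening: -0.003
```

```bash
python3 -m crank '[[0,0,0.007,0,0,0,0],[0,0,0.007,0,0,0,0],[0,0,0.007,0,0,0,0]]'; python3 - <<'E'
from plant import imaging
from h import *
p=imaging.read_camera("scene"); im=cv2.resize(p["pixels"][140:240,180:320],None,fx=5.5,fy=5.5,interpolation=cv2.INTER_CUBIC)
cv2.imwrite("pics/scene9.png",im[...,::-1])
E
```

```text
time: 12.45
eef_pos: [0.5895, -0.1472, 0.0459]
tcp_rot: [0.0, 1.0, 0.0, -0.0]
contact_force: [-5.4, 3.5, 12.5]
opening: -0.003
```

View pics/scene9.png

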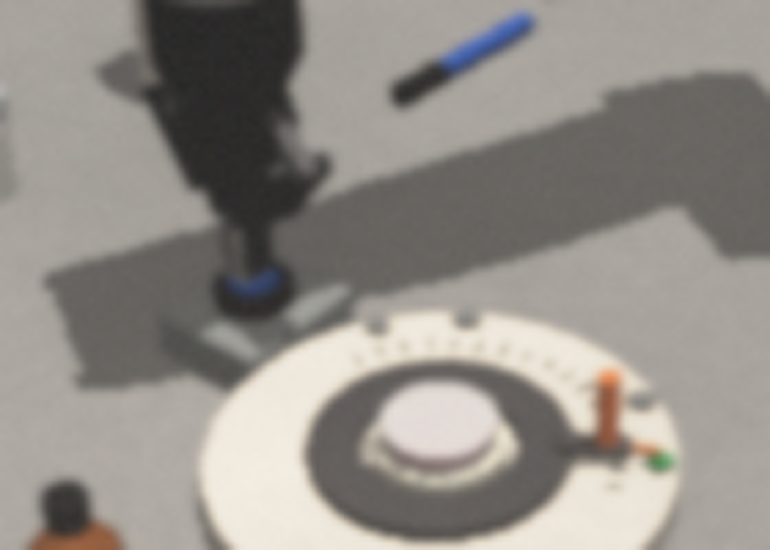

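The tool hit a hard stop: z held at 0.046 while the force rose from 9 to 12.5 N, so the button is fully down. Release and retreat.

```bash
python3 -m crank '[[0,0,-0.03,0,0,0,0],[0,0,-0.07,0,0,0,0],[0,0,-0.15,0,0,0,0],[0,0,-0.4,0,0,0,0],[0,0,-0.7,0,0,0,0],[0,0,-0.7,0,0,0,0],[0.2,0.4,-0.7,0,0,0,0],[0.2,0.4,-0.7,0,0,0,0],[0.2,0.4,-0.7,0,0,0,0]]'; python3 m.py pics/wrist10.png; python3 - <<'E'
from plant import imaging
from h import *
p=imaging.read_camera("top"); im=p["pixels"]
cv2.imwrite("pics/top10.png",im[...,::-1])
p=imaging.read_camera("scene"); im=cv2.resize(p["pixels"][140:270,180:350],None,fx=4.5,fy=4.5,interpolation=cv2.INTER_CUBIC)
cv2.imwrite("pics/scene10.png",im[...,::-1])
E
```

```text
time: 13.4
eef_pos: [0.558, -0.0853, 0.1484]
tcp_rot: [-0.001, 1.0, 0.0, -0.001]
contact_force: [0.3, -0.9, -0.7]
opening: 0.002
[460 139  17  15 146] [467.73972603 144.54109589] [0.52596808 0.08500078 0.0255    ]
[([np.int32(459), np.int32(148), np.int32(16), np.int32(12), np.int32(69)], array([466.3, 153.2])), ([np.int32(465), np.int32(169), np.int32(22), np.int32(23), np.int32(238)], array([477.3, 182. ]))]
148 467.2586206896552 [0.52771877 0.08163662 0.031     ]
-48.335698050034715 0.10534838660271213
-47.81246029175595 0.10167562130422039
13.45 [ 0.55894688 -0.08653027  0.14872649] [-0.2862169  -0.16033833 -0.22013282]
```

View pics/wrist10.png

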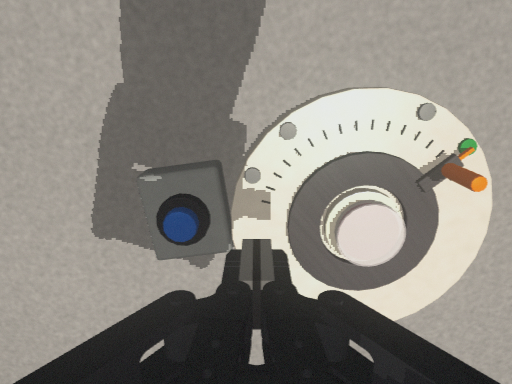

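View pics/top10.png

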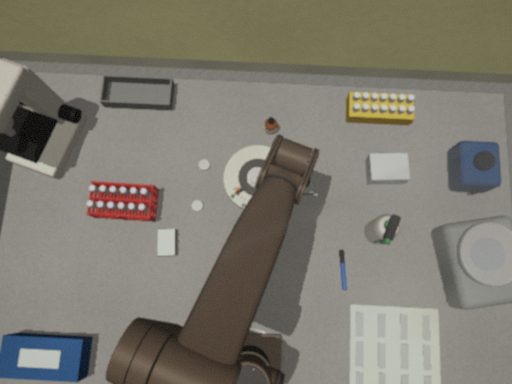

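View pics/scene10.png

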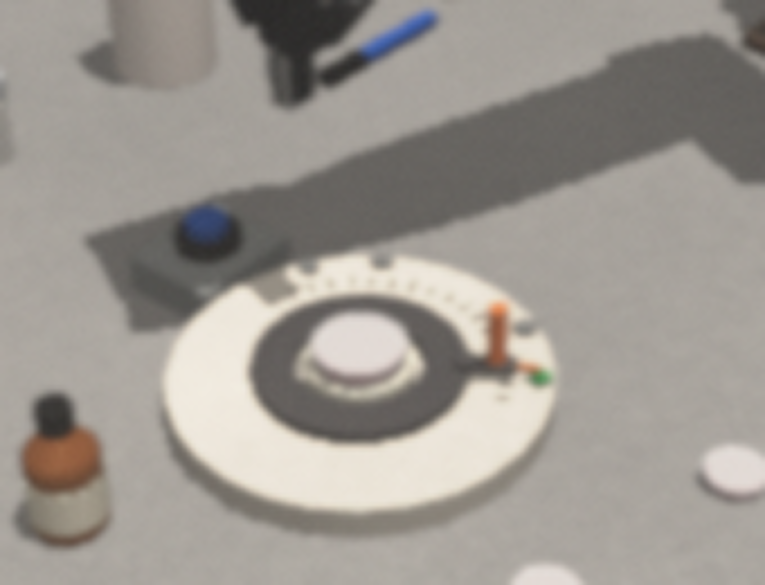

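Button is up again, the pointer tip is on the green stud, the dish and bench things are unmoved, and the robot is clear. Handing in.

```bash
python3 -c "
from plant import ticket; print(ticket.sign_off())"
```

```text
the job is handed in; nothing more can be done
None
```

The iris lever is set on the green stud, the lamp button has been pressed and released, and the job is handed in at about 13.5 s on the robot's clock.

- **Iris lever:** I pushed the orange pin round its arc with the outside of the shut fingers, without pinching it. The force reading stayed around 2 N. After I backed off, the wrist picture put the pointer tip 0.1° from the centre of the green stud, which is the one at about -1.0 rad.
- **Lamp button:** I pressed it down until it met its hard stop. The tool stayed at z = 0.046 m while the force rose from 9 to 12.5 N. I then let it go, and the scene picture shows it standing up again.
- **Final pictures:** the dish is still on the window, the other things on the bench look unmoved, and the robot is clear at 15 cm height with its force reading at noise level.
- **Checks that disagreed:**
  - The last automatic angle reading gave 0.5° between pointer and stud. It came from a slanting view at the picture's edge, where the tip is picked out less well (it came out at 102 mm radius instead of 105 mm), so I trusted the earlier square-on reading.
  - My first estimate of the button's height was 45–48 mm. The contact force suggests it is nearer 50–52 mm.

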